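# Unbolt the wheel guard and hold its gate ajar

## Robot

A 6-joint arm with a two-finger parallel gripper is mounted at the origin on the work surface. World frame = base frame: x ahead of the robot, y to its left, z up, the work surface at z = 0. Lengths are in m, angles in degrees, forces in N, time in s.
With the tool pointing down it reaches from about 0.375 to 0.75 m from the base axis. Payload 9 kg.
Tool frame: the origin (TCP) lies where the fingers leave the gripper's body, on its centre line; the fingertips stand 73 mm ahead of it and the grasp point (between the pads) lies 54 mm ahead of it (robot.tip_reach is the distance from the TCP to the fingertips, in m); z points along the fingers, y is the direction in which the jaws open and shut (so a half turn about z gives the same grasp; the last joint's range is limited). The gripper opens to 85 mm and grips with 20 to 120 N. Pads are 22 mm wide; open, the fingers measure 114 mm over their backs; the gripper's body (76 mm by 85 mm) begins 54 mm behind the grasp point. The pads swing forward as they close: fully open they stand 13 mm farther back than shut.
Start: joints at [-78.363, 5.964, 5.575, 89.605, 0, 77.527], TCP at [0.245, -0.548, 0.304] pointing down, gripper open.
Joint ranges: [-171.21, 171.21], [-48.23, 106.86], [-62.78, 66.21], [-105.2, 120.99], [-86.42, 89.51], [-180, 180]. Speed limits (degrees/s): [127.2, 127.2, 147.25, 180, 180, 180].

## Interface

Orientations are given as [roll, pitch, yaw] about the fixed x, y, z axes, in that order (R = Rz(yaw) Ry(pitch) Rx(roll)).
In Python, from plant import robot gives the robot as it stands. Calls block until the motion is done:
- robot.move_pose(position, orientation): joint-space move of the TCP to a pose.
- robot.line_to(position, vel=0.15, rotation=None, guard=None): straight line of the TCP; rotation=None keeps the orientation; vel is the mean speed in m/s. With guard (N) it stops when the force on the tool has changed by that much, and returns True; else False.
- robot.goto_joints(angles): joint-space move.
- robot.set_gripper(opening): finger opening in m; the grip force is fixed at half the most; returns when the fingers have stopped.
- robot.pause(seconds).
- robot.ik(position, orientation): joint angles nearest the present ones, or None.
- robot.observe(): the state.
- robot.grab_frame(name): name is "side" or "top"; returns the picture (420x560x3 uint8, blue, green, red); there is no depth.
- robot.get_calibration(name): a dict with "vertical_fov" (degrees; the focal length in pixels is half the picture's height over the tangent of half this angle, whatever the lens; pixels are square), "cx", "cy" (the principal point, pixels), "k1" (the pictures are not rectified: a ray, as slopes to the right and down, at radius r is drawn at 1 + k1 r^2 times it, then the intrinsics apply), "rvec" (rotation vector, rad) and "tvec" (3), from world to camera coordinates, as OpenCV has them. Camera axes: x right, y down, z forward; pixel columns grow to the right and rows downward; lengths in m; the calibration is good to about 2 mm. A picture is of the moment at which its call begins. get_calibration takes no time and is no camera call.
A pose or a line that the arm cannot do raises robot.IKError and nothing moves.
- robot.job_done(): hands the job in, once; it reports no verdict.
The state is a dict: "time": time; "q": joint angles; "qvel": joint speeds; "joint_torque": joint torques, N m; "tool_pos": TCP position; "tcp_rot": TCP orientation; "ft_force": force on the tool from outside, world axes, zero at the start; "torque": the same for the moment, N m; "gripper_width": finger opening in m.
Only numpy, scipy, OpenCV 4.12 (cv2) and the standard library are available. Lean on these libraries where they do the work, as an engineer would, in place of code of your own. Each camera call takes 0.05 s, during which the arm holds its last target.

## Task

The yellow gate of the grinder's wheel guard is bolted shut: with the gripper turn the brass captive nut a full quarter turn anticlockwise (seen from above) so its locking tab swings off the bolt and points away behind the keeper, then take the sagging bolt by its red ball knob, lift its nose over the keeper's bent lip while drawing it fully back, and pull the gate about twenty degrees open against its closing spring. Finish while still holding the knob, with the bolt drawn back and the gate held steadily ajar at that angle; do not let go. Leave the seven loose things on the bench where they lie.

Things in the scene. Friction and masses are not known exactly. Their poses are not given: they have to be found in the camera images.
- guard: Blue fixed guard housing on a dark steel base plate (300 x 440 mm), open at front and top, a steel wheel inside. Origin: table level (z 0) under the shut gate's middle line; own -x is the front (to the robot), +y left, z up. Place and yaw vary. In its frame (mm): gate hinge axis (0, -140), gate stile ends at (0, 75), gate 55 to 150 high, nut axis (0, 160).
- gate (a joint): Angle of the yellow barred gate, rad: 0 shut, grows to 1.2 as its left (stile) end swings towards the robot about the vertical hinge on its right (anticlockwise from above). A spring shuts it: 0.28 N m at 0, 0.60 N m at 0.4 rad (about 4 N at the knob, which is 160 mm from the hinge when drawn). Let go, it falls shut.
- hinge_top (a point): Point on the gate's vertical hinge axis, 150 mm above the table.
- bolt_lift (a joint): Tilt of the bolt in its loose barrel, rad: 0 sagging (nose 0.07 rad below level, at rest under its weight) to 0.13 lifted; pivot in the gate, 80 mm from the hinge axis, 170 mm high. The knob, 120 mm beyond the pivot, rises 12 mm per 0.1 rad and takes about 3 N. 0.07 (knob up 8 mm) just clears the lip, 0.1 is comfortable. Under the nut's tab it lifts only about 0.015.
- lip_top (a point): Middle of the top edge of the keeper's bent lip, 149.5 mm above the table: steel, 6 mm thick, across the bolt's way, on the gate side of the keeper. The tooth under the bolt's nose, 165 mm from the barrel pivot, hangs 11 mm below this edge behind the lip. The keeper's steel front plate (towards the robot, 178 mm high) keeps the nose from swinging out.
- bolt (a joint): Draw of the steel bolt (12 mm rod) along itself, m: 0 home in the keeper, to 0.045 fully back (towards the hinge, that is to the guard's -y). A light spring returns it: 1 N at 0, 3.3 N at 0.045. Sagging, it moves only about 4 mm before the tooth meets the lip; the tooth is clear of the keeper from about 0.03.
- knob: Red ball knob, 30 mm diameter, on a 10 mm stem standing up from the bolt; origin at the ball's centre, 55 mm above the bolt's axis, about 216 mm above the table at the start and 100 mm to the guard's -y of the nut. Own axes as the guard's (tilted a little with the bolt, turning with the gate).
- nut (a joint): Angle of the captive nut, rad: 0 (to 0.15 at the start) tab over the bolt's nose; grows anticlockwise seen from above to 1.57, where the tab points to the guard's +x. Friction 0.12 N m; it stays where it is left.
- nut_top (a point): Centre of the top of the brass hexagonal captive nut, 212 mm above the table; vertical axis, 40 mm tall, 30 mm across flats. The point turns with it: one pair of flats faces its own +x and -x, the others at 60 degree steps. The tab, 62 mm long, 14 wide, 5 thick, points along its own -y at the nut's foot (167 to 172 mm above the table).
- eye_bolt: Loose steel eye bolt, 97 mm long, 10 mm thick, lying flat in front of the guard; bystander.
- clevis_pin: Loose dark steel pin, 68 mm long, 20 mm head, lying in front of the guard; bystander.
- idler_roller: Loose aluminium roller, 60 mm across, 60 mm tall, upright; bystander.
- grease_tin: Green tin, 68 mm across, 60 mm tall; bystander.
- spanner: Spanner lying on the bench; bystander.
- screwdriver: Screwdriver lying on the bench; bystander.
- parts_tray: Orange parts tray, 100 x 140 x 35 mm; bystander.

How it is judged (in metres and radians):
On the way, in this order (a step that is already met when the one before it is completed fails the run):
1. the captive nut is turned anticlockwise so that its tab is off the bolt (past 1.1 rad) (value of joint nut above 1.1 rad), for 0.2 s.
2. the bolt is drawn back out of the keeper by at least 30 mm, gripped by its knob, the gate still shut (value of joint bolt above 0.03 m and contact force between knob and the fingers above 0.8 N and value of joint gate below 0.15 rad), for 0.1 s.
At the end, for the whole second after the job is handed in: the gate stands still (under 0.05 rad/s) between 0.22 and 0.50 rad open, the bolt at least 25 mm drawn back, the nut still past 1.1 rad, and the fingers still hold the knob (over 0.8 N) (value of joint gate between 0.22 and 0.5 rad and velocity of joint gate between -0.05 and 0.05 rad/s and value of joint bolt above 0.025 m and value of joint nut above 1.1 rad and contact force between knob and the fingers above 0.8 N); the arm keeps its last pose, push and grip.
It fails at once if a loose thing on the bench is moved by more than 30 mm (distance of any of eye_bolt, clevis_pin, idler_roller, grease_tin, spanner, screwdriver, parts_tray from where it was at the start of the episode above 0.03 m).
It also fails if it takes over 46 s, if anything falls off the work surface, if the arm or the gripper's body presses on something with over 40 N, if the wrist force passes 120 N, or if a joint passes its speed limit or range.

## Working session

There is one attempt and no reset: what is moved stays moved. The work goes in short steps, each a Python script; the robot and the scene stay as the last script left them, time stands still between calls to the robot, and variables do not carry over. Pictures are saved under pics/ and viewed, and the job is handed in when it is done.

```bash
mkdir -p pics; ls
python3 - <<'E'
from plant import robot
import cv2
for n in ("side","top"):
    im=robot.grab_frame(n); cv2.imwrite(f"pics/{n}0.png",im); print(robot.get_calibration(n))
print(robot.observe())
E
```

```text
pics
{'vertical_fov': 52.69061777017221, 'cx': 274.2849648390605, 'cy': 212.0372884452371, 'k1': -0.10907809562458307, 'rvec': array([ 2.31259087, -0.46203604,  0.21586822]), 'tvec': array([-0.47397748,  0.20933211,  1.14422415])}
{'vertical_fov': 45.749585602169844, 'cx': 276.37858588912053, 'cy': 206.3415217999817, 'k1': 0.016344868455033208, 'rvec': array([ 2.20732339, -1.9757156 ,  0.224957  ]), 'tvec': array([-0.08832394,  0.53047489,  1.07063629])}
{'time': 0.1, 'q': array([-7.83649332e+01,  5.99505703e+00,  5.53286522e+00,  8.96057075e+01,
        7.65340025e-04,  7.75264131e+01]), 'qvel': array([ 0.03818204,  0.01381084,  0.14044247, -0.04718196,  0.11749973,
       -0.0519784 ]), 'joint_torque': array([ 4.80906936e-03, -5.58201241e+01,  5.04727328e+01,  1.28662065e-02,
       -2.64825003e-04,  2.13791549e-05]), 'tool_pos': array([ 0.24504598, -0.54744699,  0.30321444]), 'tcp_rot': array([-1.79933869e+02, -1.54127988e-02,  2.41086443e+01]), 'ft_force': array([ 0.32681074, -0.29346504, -1.01994023]), 'torque': array([-0.00803305,  0.00326372, -0.02821263]), 'gripper_width': 0.08540777387210287}
```

View pics/side0.png

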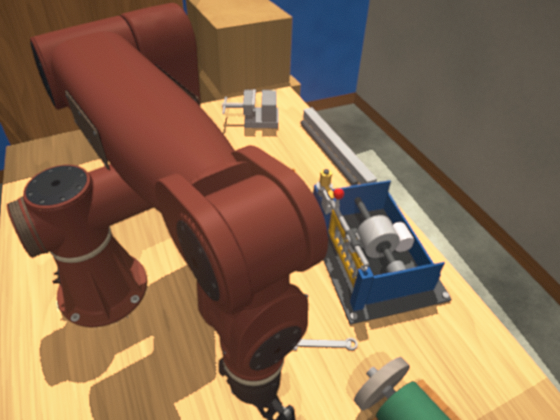

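View pics/top0.png

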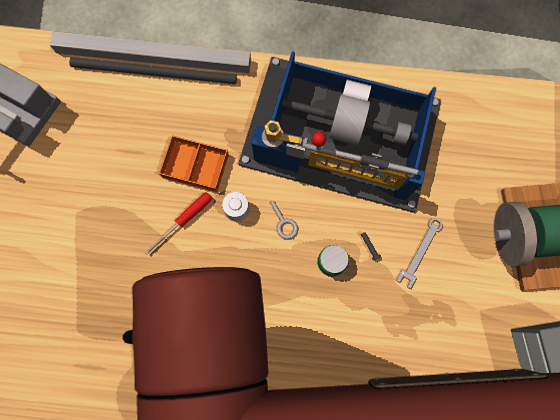

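The top view shows the nut at about (274,128) and the knob at (318,139); in the side view they are at about (325,175) and (338,194). I'll zoom in and triangulate.

```bash
cat > h.py <<'E'
import cv2, numpy as np, json
from plant import robot
def cam(n):
    c=robot.get_calibration(n); f=210/np.tan(np.radians(c['vertical_fov']/2))
    K=np.array([[f,0,c['cx']],[0,f,c['cy']],[0,0,1]]); D=np.array([c['k1'],0,0,0,0.])
    return K,D,np.array(c['rvec']),np.array(c['tvec'])
def ray(n,uv):
    K,D,r,t=cam(n); p=cv2.undistortPoints(np.array([[uv]],float),K,D)[0,0]
    R=cv2.Rodrigues(r)[0]; o=-R.T@t; d=R.T@np.array([p[0],p[1],1]); return o,d/np.linalg.norm(d)
def onz(n,uv,z):
    o,d=ray(n,uv); return o+d*(z-o[2])/d[2]
def tri(uvs,uvt):
    A=[];b=[];rs=[ray('side',uvs),ray('top',uvt)]
    for o,d in rs:
        P=np.eye(3)-np.outer(d,d);A.append(P);b.append(P@o)
    x=np.linalg.solve(sum(A),sum(b)); return x,[np.linalg.norm(a@x-c) for a,c in zip(A,b)]
def proj(n,X):
    K,D,r,t=cam(n); return cv2.projectPoints(np.atleast_2d(np.array(X,float)),r,t,K,D)[0][:,0]
def mask_red(im,roi):
    h=cv2.cvtColor(im,cv2.COLOR_BGR2HSV); m=(((h[...,0]<6)|(h[...,0]>174))&(h[...,1]>190)&(h[...,2]>100)).astype(np.uint8)
    z=np.zeros_like(m); x0,y0,x1,y1=roi; z[y0:y1,x0:x1]=m[y0:y1,x0:x1]; return z
def cen(m):
    n,l,s,c=cv2.connectedComponentsWithStats(m); 
    i=1+np.argmax(s[1:,4]); return c[i],s[i]
def crop(im,x0,y0,x1,y1,k,f): cv2.imwrite(f,cv2.resize(im[y0:y1,x0:x1],None,fx=k,fy=k,interpolation=cv2.INTER_CUBIC))
E
python3 - <<'E'
from h import *
s=cv2.imread('pics/side0.png');t=cv2.imread('pics/top0.png')
crop(t,235,45,335,195-30,5,'pics/tc0.png');crop(s,290,150,390,250,5,'pics/sc0.png')
cs,ss=cen(mask_red(s,(320,180,360,210)));ct,st=cen(mask_red(t,(300,120,340,160)))
print(cs,ss,ct,st,tri(cs,ct),onz('top',ct,.216),onz('side',cs,.216))
E
```

```text
[338.         193.13333333] [334 190   9   8  60] [318.22377622 138.02097902] [312 132  14  13 143] (array([ 0.65069801, -0.10154026,  0.21609532]), [np.float64(0.00024819867643830086), np.float64(0.000248198676438431)]) [ 0.65099302 -0.10161023  0.216     ] [ 0.65047868 -0.10147325  0.216     ]
```

View pics/tc0.png

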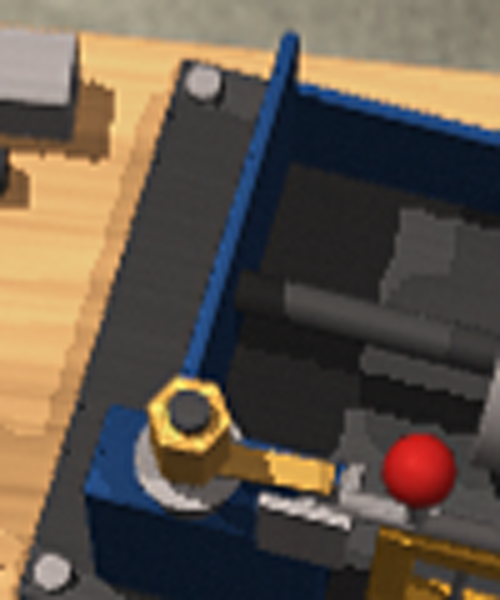

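View pics/sc0.png

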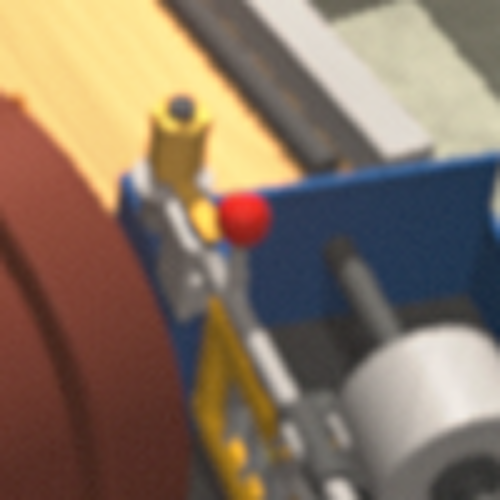

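Run:
```python
from h import *
t=cv2.imread('pics/top0.png')
ut=(235+189/5-.5+.1,45+416/5-.4); n=onz('top',ut,.212); print(ut,n, tri((290+182/5,150+112/5),ut))
k=np.array([.6507,-.10155,.216]); d=(k-n)[:2]; print(np.linalg.norm(d), np.degrees(np.arctan2(d[1],d[0]))+90)
# blobs of plate screws
c=[onz('top',p,.012)[:2] for p in [(275.5,61),(437,101),(415,204),(245.5,159.5)]]
for i in range(4):
    e=c[(i+1)%4]-c[i]; print(c[i],np.linalg.norm(e),np.degrees(np.arctan2(e[1],e[0])))
g=cv2.cvtColor(t,cv2.COLOR_BGR2HSV); roi=g[115:145,258:305]
m=((roi[...,0]>15)&(roi[...,0]<32)&(roi[...,1]>100)).astype(np.uint8)
for r in m: print(''.join('#' if x else '.' for x in r))
```

```text
(272.40000000000003, 127.79999999999998) [ 0.66425304 -0.00711131  0.212     ] (array([ 0.6659684 , -0.00717128,  0.20977581]), [np.float64(0.0007886939919910025), np.float64(0.0007886939919910025)])
0.09540624615767083 -8.166839797686123
[0.92497451 0.01624175] 0.41682668808093193 -98.99920546824536
[ 0.85977415 -0.39545401] 0.27278453541976044 171.28200738853099
[ 0.59014128 -0.35410773] 0.41875106076565677 80.96348981362594
[0.65591192 0.05944599] 0.2725092340065304 -9.12229547287199
...............................................
...............................................
...............................................
...............................................
...............................................
............#..................................
...........#########...........................
..........###########..........................
.........####....####..........................
........####......####.........................
.......####........###.........................
......#####........###.........................
.......####........####........................
.......####........####........................
.......####........####........................
.......#####.....######........................
.......#######...#####.........................
.......################........................
.......################........................
........##################.....................
........########################...............
........#############################..........
.........##################################....
.........###################################...
.........###################################...
...........#########..######################...
............#######.........################...
...................................#########...
.......................................####....
...............................................
```

Run:
```python
from h import *
N=np.array([.666,-.0068]); 
for e in [(301,139.5),(302,139),(301.5,140.5)]:
    p=onz('top',e,.172)[:2]-N; print(p,np.linalg.norm(p),'tab dir',np.degrees(np.arctan2(p[1],p[0])), 'nut x world yaw',np.degrees(np.arctan2(p[1],p[0]))+90)
print('wall',tri((388,183),(293,52.6)))
print('reach',robot.tip_reach)
for yaw in (85-0,175,145):
  for z in (.256,.40): print(yaw,z,robot.ik([.666,-.0068,z],[180,0,yaw]))
print(robot.ik([.651,-.1,.4],[180,0,81]))
```

```text
[-0.00517171 -0.06101688] 0.06123566220566679 tab dir -94.84473377781836 nut x world yaw -4.844733777818362
[-0.00382899 -0.06300137] 0.06311762306294777 tab dir -93.47794798060882 nut x world yaw -3.4779479806088176
[-0.0072767  -0.06228635] 0.06270996652357057 tab dir -96.66346058613536 nut x world yaw -6.663460586135358
wall (array([ 0.88639231, -0.02774391,  0.1196738 ]), [np.float64(0.0037107139840218163), np.float64(0.0037107139840221017)])
reach 0.0726
85 0.256 [-11.80543111  17.43166031  13.48278855  86.05112824   0.
  83.19456889]
85 0.4 [-11.80543111  21.68134406  33.77727676 102.09593271   0.
  83.19456889]
175 0.256 [-11.80543111  17.43166031  13.48278855  86.05112824   0.
  -6.80543111]
175 0.4 [-11.80543111  21.68134406  33.77727676 102.09593271   0.
  -6.80543111]
145 0.256 [-11.80543111  17.43166031  13.48278855  86.05112824   0.
  23.19456889]
145 0.4 [-11.80543111  21.68134406  33.77727676 102.09593271   0.
  23.19456889]
[-20.08109749  20.13169549  31.87542362 101.74372813   0.
  78.91890251]
```

The nut is at about (0.666, -0.007), its own x axis points about -5°, and the guard yaw is about -9°. The side wall is about 0.12 m high, so the fingers have room. I'll go to the nut.

Run:
```python
from h import *
p=robot.observe()['tool_pos']; robot.line_to([p[0],p[1],.38],vel=.2)
robot.move_pose([.666,-.0068,.34],[180,0,85])
robot.set_gripper(.052)
o=robot.observe(); print(o['time'],o['tool_pos'],o['tcp_rot'],o['gripper_width'])
for n in('side','top'):
    im=robot.grab_frame(n); cv2.imwrite(f'pics/{n}1.png',im)
crop(cv2.imread('pics/side1.png'),270,100,400,240,4,'pics/sc1.png')
```

```text
3.5083 [ 0.66600255 -0.00691359  0.34002305] [ 1.79998063e+02 -4.26775936e-05  8.49898495e+01] 0.05210450440055694
```

View pics/sc1.png

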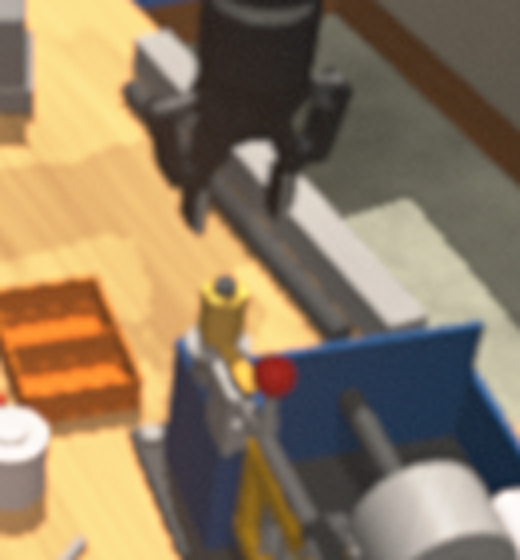

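View pics/top1.png

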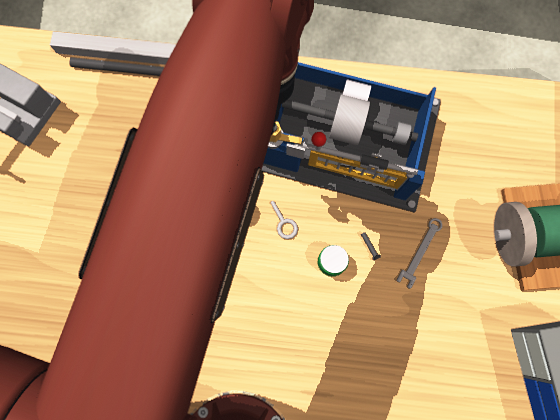

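The fingers straddle the nut front to back (fingertips near (320,153) and (340,150), nut at (326,172) in the side view). Next: descend, grip and turn.

Run:
```python
from h import *
def st(): 
    o=robot.observe(); print(round(o['time'],2),o['tool_pos'].round(4),o['tcp_rot'].round(2),o['ft_force'].round(1),o['torque'].round(2),round(o['gripper_width'],4))
print(robot.line_to([.666,-.0068,.259],vel=.1,guard=12)); st()
robot.set_gripper(.02); st()
im=robot.grab_frame('side'); crop(im,270,100,400,240,4,'pics/sc2.png')
```

```text
False
4.57 [ 0.6663 -0.0069  0.2599] [1.7993e+02 1.0000e-02 8.5000e+01] [ 0.6 -0.1  0.3] [0.   0.03 0.07] 0.0519
4.9 [ 0.6657 -0.0068  0.2603] [1.8e+02 2.0e-02 8.5e+01] [-5.7 -0.3  5.9] [ 0.1   1.05 -0.03] 0.0288
```

View pics/sc2.png

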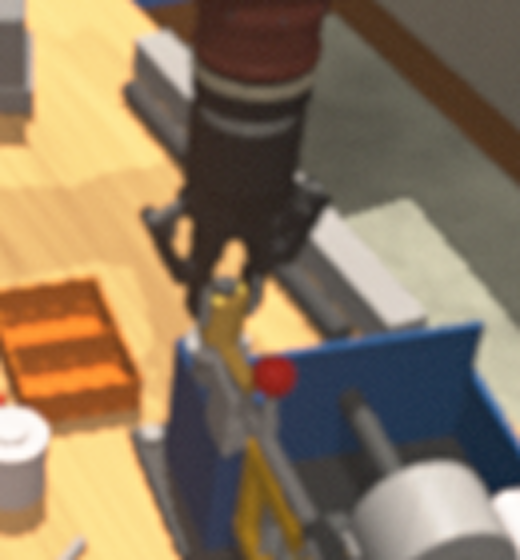

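The nut is gripped on its flats, with an opening of 29 mm. Turning it in stages.

Run:
```python
from h import *
def st(): 
    o=robot.observe(); print(round(o['time'],2),o['tool_pos'].round(4),o['tcp_rot'].round(2),o['ft_force'].round(1),o['torque'].round(2),round(o['gripper_width'],4))
for y in (112,142,169):
    robot.move_pose([.666,-.0068,.259],[180,0,y]); st()
robot.pause(.1)
im=robot.grab_frame('side'); crop(im,270,100,400,240,4,'pics/sc3.png')
```

```text
5.47 [ 0.6654 -0.0068  0.2603] [-1.7996e+02  1.0000e-02  1.1202e+02] [-6.8  0.4  6.2] [0.1  1.32 0.1 ] 0.0289
6.04 [ 0.6652 -0.0069  0.2603] [-1.7994e+02 -3.0000e-02  1.4202e+02] [-9.1 -0.6  6.7] [0.   1.62 0.06] 0.029
6.57 [ 0.6651 -0.0071  0.2603] [-1.7993e+02 -7.0000e-02  1.6901e+02] [-9.7 -1.9  6.6] [-0.1   1.95  0.11] 0.0291
```

View pics/sc3.png

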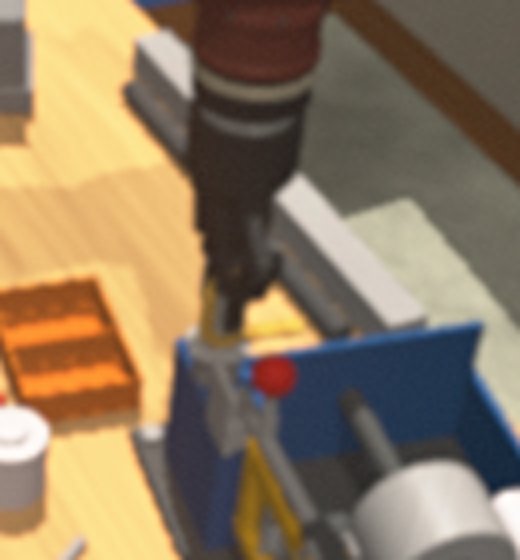

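The tab now points behind the keeper, at about (340,181) in the side view. Next: release, rise and go to the knob.

```bash
cat >> h.py <<'E'
def st(): 
    o=robot.observe(); print(round(o['time'],2),o['tool_pos'].round(4),o['tcp_rot'].round(2),o['ft_force'].round(1),o['torque'].round(2),round(o['gripper_width'],4))
E
python3 - <<'E'
from h import *
robot.set_gripper(.05)
robot.line_to([.666,-.0068,.34],vel=.15); st()
im=robot.grab_frame('side'); crop(im,270,100,400,240,4,'pics/sc4.png')
robot.move_pose([.6507,-.1015,.34],[180,0,81]); robot.set_gripper(.056); st()
cv2.imwrite('pics/top5.png',robot.grab_frame('top'))
im=robot.grab_frame('side'); crop(im,270,100,400,240,4,'pics/sc5.png')
E
```

```text
7.74 [ 0.666  -0.0068  0.339 ] [ 1.80e+02 -5.00e-02  1.69e+02] [ 0.1 -0.1 -0.4] [-0.02  0.   -0.07] 0.0499
9.28 [ 0.6507 -0.1012  0.3399] [-179.99   -0.     81.05] [-0.5 -0.2 -0.3] [-0.01 -0.02 -0.  ] 0.0562
```

View pics/sc4.png

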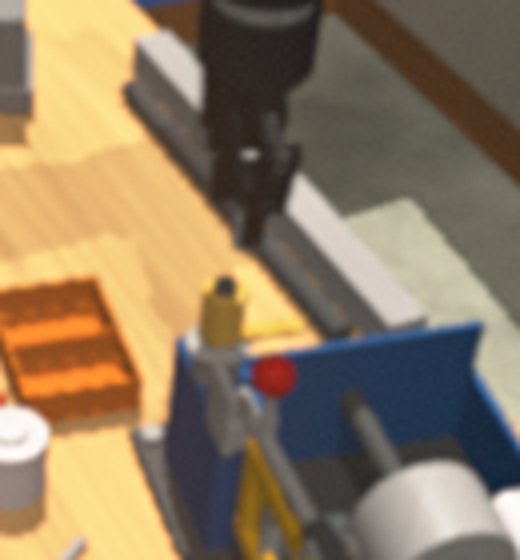

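View pics/sc5.png

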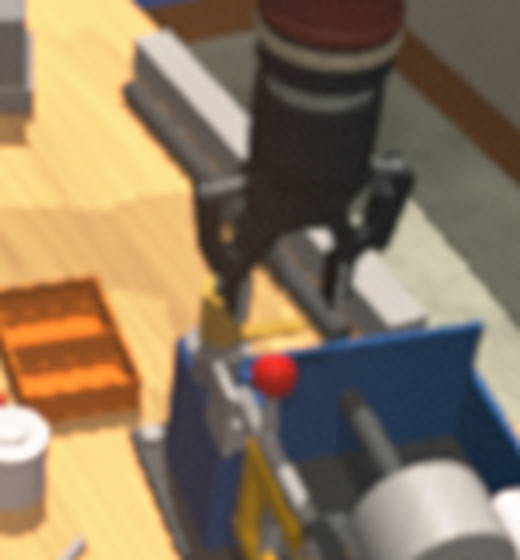

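View pics/top5.png

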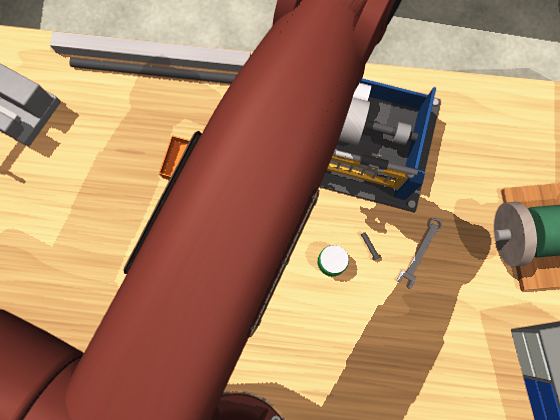

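The nut's tab has swung round and stayed there, and the fingers are either side of the ball. Descend and grip the knob.

Run:
```python
from h import *
for a in (-20,-9,0): 
    p=proj('side',[.666+.062*np.cos(np.radians(a)),-.0068+.062*np.sin(np.radians(a)),.17])[0]; print(a,(p-[270,100])*4)
print(robot.line_to([.6507,-.1015,.267],vel=.1,guard=10)); st()
robot.set_gripper(.02); st()
im=robot.grab_frame('side'); crop(im,270,100,400,240,4,'pics/sc6.png')
```

```text
-20 [303.96624008 331.10041219]
-9 [299.58536051 320.4927406 ]
0 [293.85980094 312.23193686]
False
10.27 [ 0.6509 -0.1016  0.2679] [1.7994e+02 1.0000e-02 8.1000e+01] [0.6 0.  1. ] [-0.01  0.    0.04] 0.0558
10.64 [ 0.6509 -0.1014  0.2675] [ 1.7996e+02 -1.0000e-02  8.1010e+01] [-0.4  1.7  2.2] [ 0.26  0.02 -0.07] 0.0273
```

View pics/sc6.png

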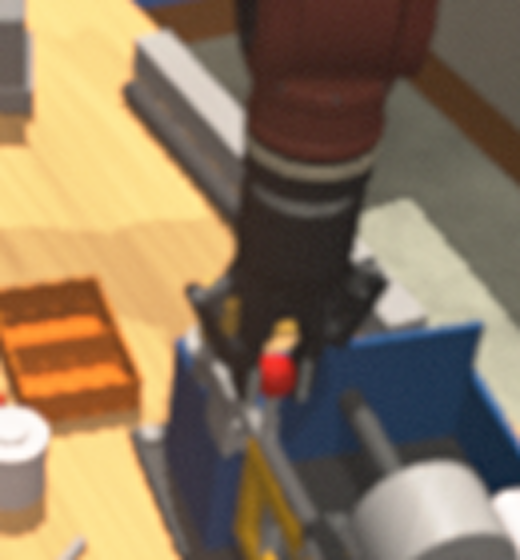

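Knob gripped (27 mm opening, ball centred between the pads at about (339,193)). Lift, then draw.

```bash
cat >> h.py <<'E'
YG=np.radians(-9); T0=np.array([.6509,-.1015,.267])
ex=np.array([np.cos(YG),np.sin(YG)]); ey=np.array([-np.sin(YG),np.cos(YG)])
def rz(l,d):
    th=l-.07; return (.12-d)*np.cos(th)-.055*np.sin(th), .17+(.12-d)*np.sin(th)+.055*np.cos(th)
R0,Z0=rz(0,0)
def tcp(l,d,g):
    r,z=rz(l,d); H=T0[:2]-ey*(.08+R0)
    u=np.cos(g)*ey-np.sin(g)*ex
    return [*(H+u*(.08+r)),T0[2]+z-Z0],[180,0,81+np.degrees(g)]
E
python3 - <<'E'
from h import *
p,r=tcp(.105,0,0); print(p); print(robot.line_to(p,vel=.04,guard=25)); st()
for d in (.015,.03,.042):
    p,r=tcp(.105,d,0); print(p,robot.line_to(p,vel=.05,guard=25)); st()
im=robot.grab_frame('side'); crop(im,270,100,400,240,4,'pics/sc7.png')
E
```

```text
[np.float64(0.650031620374521), np.float64(-0.10698273317568083), np.float64(0.27969329515788577)]
False
11.19 [ 0.65   -0.1071  0.2795] [-1.7998e+02 -1.0000e-02  8.0990e+01] [ 0.8  1.5 -1.9] [ 0.53 -0.05  0.05] 0.0267
[np.float64(0.6476865404938527), np.float64(-0.12178898482428449), np.float64(0.2791684023388207)] False
11.64 [ 0.6476 -0.1222  0.279 ] [-179.99   -0.     80.96] [-0.6  1.5 -2.1] [ 0.55  0.09 -0.06] 0.0273
[np.float64(0.6453414606131843), np.float64(-0.1365952364728881), np.float64(0.2786435095197557)] False
12.09 [ 0.6453 -0.1369  0.2786] [-180.      0.     80.97] [-1.8  1.6 -3. ] [ 0.66  0.22 -0.06] 0.0271
[np.float64(0.6434653967086497), np.float64(-0.14844023779177107), np.float64(0.2782235952645037)] False
12.48 [ 0.6434 -0.1485  0.2783] [-180.     -0.     80.98] [-2.   2.4 -1.6] [ 0.86  0.23 -0.1 ] 0.0275
```

View pics/sc7.png

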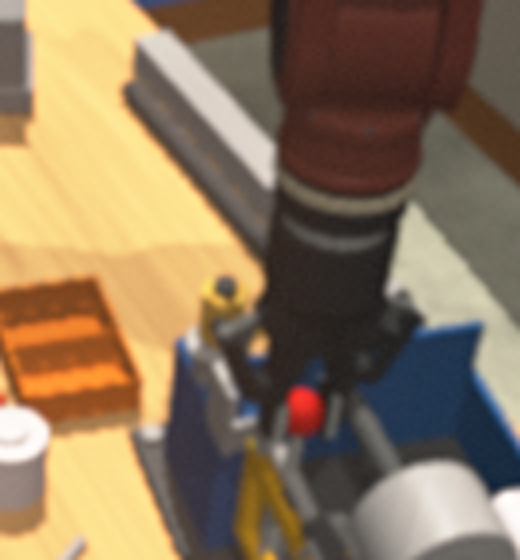

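The knob followed, now at about (346,203), with forces consistent with the springs. Check its ray against the expected position, then open the gate.

Run:
```python
from h import *
robot.pause(.2)
def chk():
    im=robot.grab_frame('side'); t=np.array(robot.observe()['tool_pos'])-[0,0,.051]
    e=proj('side',t)[0]; x,y=e.astype(int); c,s=cen(mask_red(im,(x-15,y-15,x+15,y+15))); print('red',c,s[4],'exp',e); return im
chk()
for g in (.06,.12,.18,.24,.30,.35):
    p,r=tcp(.105,.042,g); print(g,robot.line_to(p,vel=.05,rotation=r,guard=25)); st()
im=chk(); cv2.imwrite('pics/side8.png',im); crop(im,270,100,400,240,4,'pics/sc8.png')
cv2.imwrite('pics/top8.png',robot.grab_frame('top'))
```

```text
red [345.90410959 201.90410959] 73 exp [345.08148433 201.96520414]
0.06 False
13.12 [ 0.6346 -0.1472  0.2786] [179.92   0.    84.38] [ 2.   2.7 -1. ] [ 0.84 -0.51 -0.07] 0.0271
0.12 False
13.45 [ 0.6252 -0.1467  0.2784] [179.95   0.    87.78] [ 1.3  2.9 -1.2] [ 0.9  -0.47 -0.07] 0.0272
0.18 False
13.78 [ 0.6158 -0.1466  0.2783] [179.97   0.    91.21] [ 1.8  2.5 -1.2] [ 0.88 -0.45 -0.08] 0.0274
0.24 False
14.12 [ 0.6064 -0.1471  0.2783] [179.98   0.    94.64] [ 2.1  2.8 -1.2] [ 0.89 -0.52 -0.07] 0.027
0.3 False
14.45 [ 0.5971 -0.1481  0.2783] [179.98   0.    98.07] [ 2.   3.7 -0.5] [ 0.93 -0.62 -0.05] 0.0272
0.35 False
14.76 [ 0.5894 -0.1494  0.2783] [179.98  -0.   100.94] [ 2.7  3.3 -2.2] [ 0.98 -0.55 -0.1 ] 0.0274
red [328.68518519 207.46296296] 54 exp [326.55486264 207.78292106]
```

View pics/sc8.png

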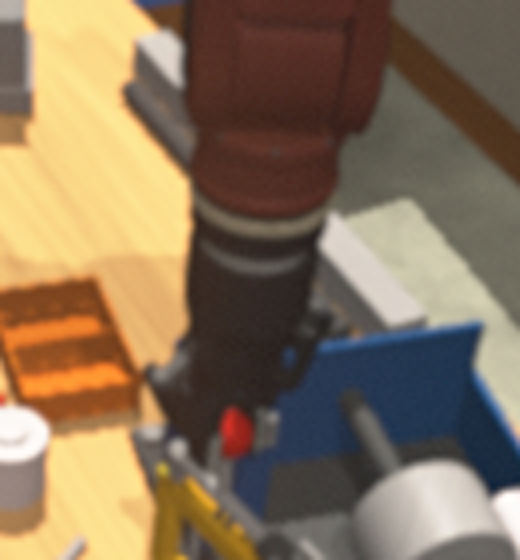

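View pics/top8.png

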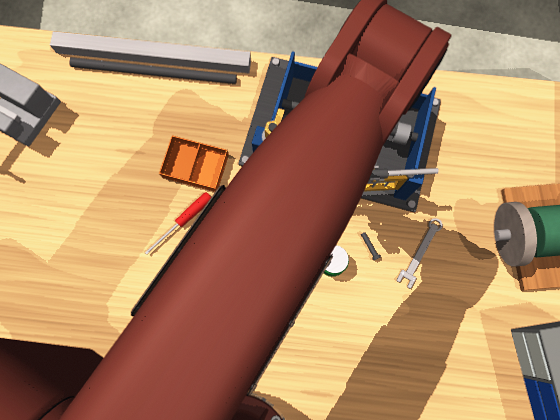

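The gate is ajar, with the ball still between the pads at about (329,207). The nut was not touched and the bystanders haven't moved. Settle and check for steadiness.

Run:
```python
from h import *
for i in range(3):
    robot.pause(.3); im=robot.grab_frame('side'); c,s=cen(mask_red(im,(310,190,345,225))); print(c,s[4]); st()
robot.job_done()
```

```text
[328.64814815 207.59259259] 54
15.21 [ 0.5892 -0.1494  0.2782] [179.99  -0.   101.04] [ 2.5  4.5 -1.6] [ 1.   -0.59 -0.03] 0.0271
[328.55357143 207.60714286] 56
15.56 [ 0.5892 -0.1494  0.2782] [180.     0.   101.05] [ 3.6  3.3 -1.5] [ 0.95 -0.63 -0.01] 0.0273
[328.66071429 207.625     ] 56
15.91 [ 0.5892 -0.1494  0.2782] [180.     0.   101.05] [ 3.   2.6 -2.1] [ 0.99 -0.69 -0.01] 0.0273
the job is handed in; nothing more can be done
```

The job is handed in, at about 15.9 s on the robot's clock. I turned the nut about 84° anticlockwise, gripped the ball knob, lifted the bolt about 0.105 rad and drew it back about 42 mm. I then swung the gate open to about 0.35 rad (20°) and kept hold of the knob.

**Last checks:**
- **Hold:** over the last 0.7 s the red ball stayed put in the side view to about 0.1 px. The grip opening was steady at 27 mm, and the tool force was 3–6 N, as the gate and bolt springs would give.
- **Joint values:** the gate angle and bolt draw come from the commanded tool path, with the ball seen to follow it; I did not measure them directly.
- **Nut:** its tab was last seen clearly just before I moved over to the knob, pointing along the guard's +x at about 1.5 rad. After that the arm hid it, but the hand did not go near it again.
- **Disagreement:** with the gate open, the ball's image centre was about 2 px from where I expected it, which I put down to a finger partly covering it.
- **Bystanders:** the tray, screwdriver, tin, pin and spanner looked unmoved in the last top view. The roller and eye bolt were hidden behind the arm, but the hand never came down near them.

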